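# Set the recessed crank of a stirrer drive and close its window

### The arm

A 6-joint arm with a two-finger parallel gripper is mounted at the origin on a cart in front of the work surface, level with it; the furniture and walls round the work are solid. World frame = base frame: x ahead of the robot, y to its left, z up, the work surface at z = 0. Lengths are in m, angles in rad, forces in N, time in s.
With the tool pointing down it reaches from about 0.25 to 0.775 m from the base axis. Payload 4 kg.
Tool frame: the origin (TCP) lies midway between the tips of the shut fingers; the grasp point (between the pads) lies 19 mm behind it (robot.pinch_z is the distance from the TCP to the grasp point, in m); x points along the fingers, y is the direction in which the jaws open and shut, and the axes are right-handed (so a half turn about x gives the same grasp; the last joint's range is limited). The gripper opens to 94 mm and grips with 3 to 60 N. Pads are 16 mm wide; open, the fingers measure 119 mm over their backs; the gripper's body (75 mm by 177 mm) begins 78 mm behind the grasp point.
Start: joints at [1.182, 0.087, 1.371, -0, 1.684, -0.103], TCP at [0.155, 0.528, 0.206] pointing down, gripper open.
Joint ranges: [-3.1, 3.1], [-0.76, 2.03], [0.27, 2.55], [-1.08, 4.22], [0.17, 2.65], [-2.57, 2.57]. Speed limits (rad/s): [2.79, 2.79, 3.14, 3.14, 3.14, 3.14].

### API

Orientations are given as [roll, pitch, yaw] about the fixed x, y, z axes, in that order (R = Rz(yaw) Ry(pitch) Rx(roll)).
In Python, from bench import robot, imaging gives the robot as it stands. The module is installed in compiled form; this text tells all that it offers.
- The arm moves only by the tool drive_tool, never from a script. Its argument "commands" is a list that holds one entry, the list of rows, each a list of 4 numbers: the shift along the tool's x, y, z as a fraction of full scale, then the turn about the tool's x as a fraction of full scale. A call has 1 to 20 rows; each row shifts and turns the commanded pose from where the row before left it, along the tool's axes as they then stand; what a row does not reach is not made up. Full scale, the value 1, is 0.25 m for a shift and 360 degrees for a turn. A row lasts 1/10 s, in which the tool goes at most 50 mm and 8.59 degrees, less where a joint would pass 70% of its speed; a pose out of reach is approached as far as the arm can. A call with a number of a shift or a turn outside -1 to 1 is refused whole. A call with a gripper value outside its range is refused whole. "grip" is the opening, from 0 (shut) to 1 (fully open), set as the call begins (left out, the last holds). The fingers move at their own pace and stop on an object; the grip force is fixed at half the most. Time passes only in rows, so rows that do not move let the fingers close. It gives the time, the measured TCP pose, the force and the opening at its end, in the units of the state.
- robot.get_obs(): the state, without advancing time (a new reading comes with each control period).
- imaging.snapshot(name): name is "scene" or "top" or "wrist"; returns a dict with "pixels" (400x640x3 uint8, red, green, blue), "z_map" (400x640 float32, m along the optical axis (not along the pixel's ray), 0 where there is no reading), "mtx" (3x3 intrinsics, pixels), "extrinsics" (4x4, takes a point from world to camera coordinates). Camera axes: x right, y up, looking along -z (the intrinsics and any distortion apply to the point x, -y, -z); pixel columns grow to the right and rows downward; lengths in m; the calibration is good to about 2 mm. A picture is of the moment at which its call begins.
- robot.close_job(): hands the job in, once; it reports no verdict.
The state is a dict: "time": time; "joint_positions": joint angles; "qvel": joint speeds; "joint_torque": joint torques, N m; "tool_pos": TCP position; "ee_rot": TCP orientation; "wrist_force": force on the tool from outside, world axes, zero at the start; "wrist_torque": the same for the moment, N m; "width": finger opening in m.
Only numpy, scipy, OpenCV 4.12 (cv2) and the standard library are available. Lean on these libraries where they do the work, as an engineer would, in place of code of your own. Each camera call takes 0.05 s, during which the arm holds its last target.

### The job

Reach through the narrow window in the top of the drive box and push the recessed crank knob clockwise (seen from above) all the way to its stop, without forcing it against the stop. Then close the window with the loose cover plate: tuck one long edge under the retaining lip on the robot's side of the window, lower the other edge until the plate lies flat inside the low curbs, and let go. Leave the timer, the weighing boat and the collar where they are.

Things in the scene. Friction and masses are not known exactly. Their poses are not given: they have to be found in the camera images.
- drive_box: Grey sheet-metal drive box, fixed, 140 (x) x 210 (y) x 80 mm high. Origin: centre of its underside; x away from the robot, y left, z up. Its flat deck (top) is at 80 mm. Hollow; inner floor at 10 mm; a 22 mm shaft stub on its +y side. All points below are given in its axes. Gripper fingers, closed, fit through its window.
- window_centre (a point): Centre of the window in the deck, level with the deck's top, 5 mm beyond the box's centre in x. Window 44 mm (x) by 156 mm (y), edges 6 mm thick. Low curbs, 4 mm high, stand on the deck round it on three sides: inner faces 31.5 mm to +x, and 89 mm to either side in y of this point. The fourth (-x) side has the lip.
- lip_mouth (a point): Middle of the mouth of the aluminium retaining lip, on the deck at the robot's side of the window (24 mm to -x of the window's centre). The lip is 176 mm long along y, open towards +x; the gap under it is 10 mm high above the deck and 10 mm deep, to a solid back wall. Its top is 13 mm above the deck.
- crank_axle (a point): Point on the crank's upright axle, level with the deck's top, hidden under the deck (43 mm to -x of the window's centre). From here an arm reaches 43 mm to an upright, freely turning white grip pin, 14 mm thick, in the window: its top is 20 mm below the deck's top, the arm 24 mm lower still.
- crank (a joint): Crank, rad: grows clockwise from above to 1.0 at a rigid stop; pin moves to -y. Pin's bearing at the axle, from the box's x towards y, is 0.5 minus this value, but the whole scale with its stop is clamped up to 0.15 rad off either way, not measured: find pin and stop by touch. Stiff (4 N at the pin), stays where left; over 40 N spoils it.
- cover_grip (a point): Middle of the fin of the loose cover, 24 mm above its underside. Grey plate 62 (x) x 172 (y) x 5 mm, 0.11 to 0.22 kg; either long edge may go under the lip. The black upright fin runs along x: 44 mm long, 12 mm thick, top 38 mm above the underside; foot flange 52 x 22 mm, up to 7 mm. Seated, the underside rests on the deck.
- timer: White bench timer, 62 x 66 x 19 mm, bystander; origin at the centre of its underside.
- boat: White square weighing boat, 82 x 82 x 18 mm, bystander; origin at the centre of its underside.
- collar: Beige ring collar, 47 mm across, 16 mm high, bystander; origin at the centre of its underside.

How it is judged:
On the way:
1. the crank is at its clockwise stop (value of joint crank above 0.92 rad), for 0.2 s.
At the end, for the whole second after the job is handed in: Crank at rest within 0.08 rad of its stop; cover plate flat (0.04 rad) on the deck, one long edge under the lip, the other inside the far curb: centre 1 to 8.5 mm past the box centre in box x, within 6 mm in y, 0.1 rad in yaw, underside within 2.3 mm of the deck; released (value of joint crank above 0.92 rad and x of cover_grip in the frame of drive_box between 0.001 and 0.0085 m and y of cover_grip in the frame of drive_box between -0.006 and 0.006 m and z of cover_grip in the frame of drive_box between 0.101 and 0.1063 m and angle between cover_grip's own z axis and vertical below 0.04 rad and angle between the x axis of cover_grip and the x axis of drive_box, either way round below 0.1 rad and velocity of joint crank below 0.05 rad/s); the robot touches nothing.
It fails at once if the crank is forced: more than 40 N on it (contact force between crank and anything else above 40 N).
It fails at once if the timer is moved by more than 3 cm (distance of timer from where it was at the start of the episode above 0.03 m).
It fails at once if the boat is moved by more than 3 cm (distance of boat from where it was at the start of the episode above 0.03 m).
It fails at once if the collar is moved by more than 3 cm (distance of collar from where it was at the start of the episode above 0.03 m).
It also fails if it takes over 67 s, if anything falls off the work surface, if the arm or the gripper's body presses on something with over 40 N, if the wrist force passes 120 N, or if a joint passes its speed limit or range.

## Working session

There is one attempt and no reset: what is moved stays moved. The work goes in short steps, Python scripts to look and compute and a tool call to move; the robot and the scene stay as the last step left them, time stands still between calls to the robot, and variables do not carry over. Pictures are saved under pics/ and viewed, and the job is handed in when it is done.

Besides the shell and the picture viewer there is one more tool, called as name(argument=value, ...) on one line, values as JSON. drive_tool: Moves the arm, as the interface text tells. Shift numbers are shares of 0.25 m and turn numbers shares of 360 degrees, none past 1 either way. Its arguments: {"type":"object","properties":{"commands":{"type":"array","items":{"type":"array","items":{"type":"array","items":{"type":"number","minimum":-1,"maximum":1}}}},"grip":{"type":"number"}},"required":["commands"]}

```bash
mkdir -p pics; ls
python3 - <<'E'
from bench import robot, imaging
import cv2,numpy as np
print({k:np.round(v,4) if not isinstance(v,dict) else v for k,v in robot.get_obs().items()}, robot.pinch_z)
for n in ["scene","top","wrist"]:
    s=imaging.snapshot(n); cv2.imwrite(f"pics/{n}0.png",s["pixels"][:,:,::-1]); np.savez(f"{n}0.npz",**s)
    print(n,s["mtx"].tolist(),np.round(s["extrinsics"],4).tolist(),[k for k in s])
E
```

```text
pics
{'time': np.float64(0.0), 'joint_positions': array([ 1.1819,  0.0879,  1.3722, -0.    ,  1.6836, -0.1031]), 'qvel': array([ 0.0005, -0.0012, -0.0014, -0.0005, -0.0004, -0.0005]), 'joint_torque': array([ 2.30000e-03, -3.40190e+01, -3.02426e+01,  7.18000e-02,
        3.31000e-02, -1.00000e-04]), 'tool_pos': array([0.1549, 0.5272, 0.2043]), 'ee_rot': array([-1.6627,  1.5686, -1.9485]), 'wrist_force': array([-0.9092,  0.0514,  0.3441]), 'wrist_torque': array([ 0.0542,  0.063 , -0.0122]), 'width': np.float64(0.0937)} 0.0188
scene [[421.5204939450599, 0.0, 320.3977034247446], [0.0, 421.5204939450599, 201.2536337036381], [0.0, 0.0, 1.0]] [[0.6868, -0.7267, -0.0162, -0.2679], [0.5729, 0.5275, 0.6274, -0.3603], [-0.4474, -0.4402, 0.7785, -0.9724], [0.0, 0.0, 0.0, 1.0]] ['pixels', 'z_map', 'mtx', 'extrinsics']
top [[426.116549239163, 0.0, 326.7250683603425], [0.0, 426.116549239163, 194.56153732254273], [0.0, 0.0, 1.0]] [[0.0292, -0.9996, 0.0021, 0.0757], [0.9867, 0.0292, 0.1598, -0.5243], [-0.1598, -0.0026, 0.9871, -1.3727], [0.0, 0.0, 0.0, 1.0]] ['pixels', 'z_map', 'mtx', 'extrinsics']
wrist [[329.56055975560406, 0.0, 321.60310204932927], [0.0, 329.56055975560406, 202.80584173033714], [0.0, 0.0, 1.0]] [[0.2827, 0.9592, -0.003, -0.5484], [-0.9214, 0.2707, -0.279, 0.0286], [-0.2668, 0.0816, 0.9603, -0.3932], [0.0, 0.0, 0.0, 1.0]] ['pixels', 'z_map', 'mtx', 'extrinsics']
```

View pics/scene0.png

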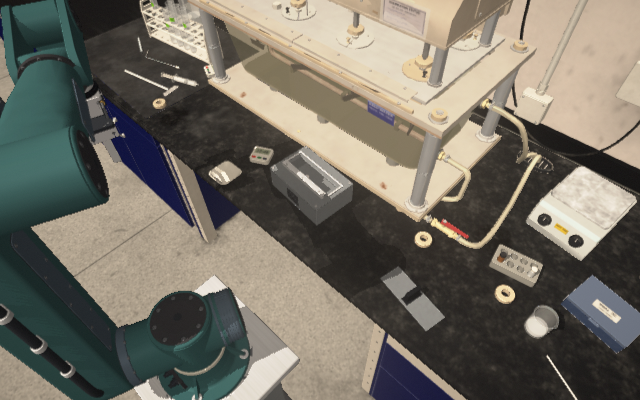

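View pics/top0.png

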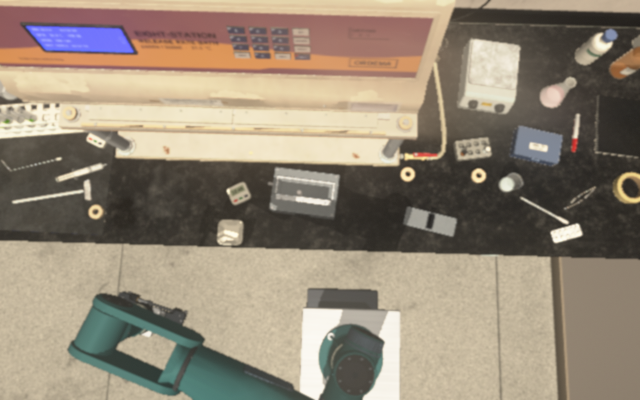

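View pics/wrist0.png

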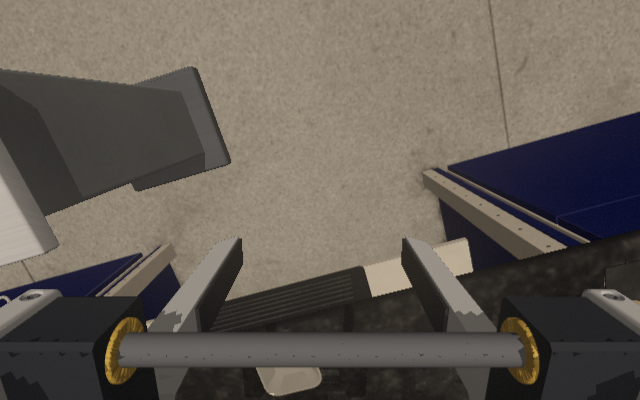

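The scene picture shows the box near (312,185), the cover at (413,297), the timer at (261,155), the boat at (225,172) and a collar at (423,240). The top picture shows the box at (305,192) and the cover at (430,221). I'll get coarse poses first, then take closer wrist views.

```bash
cat > h.py <<'E'
import numpy as np, cv2
from scipy.spatial.transform import Rotation as R
def ray(s,u,v):
    K=s["mtx"];E=s["extrinsics"];Rm=E[:3,:3];t=E[:3,3]
    d=np.stack([(np.asarray(u,float)-K[0,2])/K[0,0],-(np.asarray(v,float)-K[1,2])/K[1,1],-np.ones(np.shape(u))],-1)
    return -Rm.T@t, d@Rm
def onplane(s,u,v,z):
    c,d=ray(s,u,v); return c+d*((z-c[2])/d[...,2])[...,None]
def cloud(s):
    v,u=np.mgrid[0:400,0:640]; c,d=ray(s,u,v); return c+d*s["z_map"][...,None]
def proj(s,p):
    p=np.atleast_2d(p);E=s["extrinsics"];K=s["mtx"];q=p@E[:3,:3].T+E[:3,3]
    return np.stack([K[0,2]+K[0,0]*q[:,0]/-q[:,2],K[1,2]-K[1,1]*q[:,1]/-q[:,2]],-1)
def rect(P):
    (c,wh,a)=cv2.minAreaRect(np.float32(P)*1000); return np.round(np.array(c)/1000,4),np.round(wh,1),round(a,2)
E
python3 - <<'E'
from h import *
for n in ["top","scene"]:
    s=dict(np.load(n+"0.npz")); P=cloud(s)
    X,Y,Z=P[...,0],P[...,1],P[...,2]
    print(n,'table',np.median(Z[(X>.35)&(X<.5)&(abs(Y)<.1)&(s["z_map"]>0)]))
    m=(Z>.074)&(Z<.1)&(X>.3)&(X<.62)&(Y>-.2)&(Y<.4)&(s["z_map"]>0)
    k,l,st,c=cv2.connectedComponentsWithStats(m.astype(np.uint8))
    for i in range(1,k):
        if st[i,4]>60: print(n,st[i],rect(P[l==i][:,:2]),P[l==i].mean(0))
    m=(Z>.003)&(Z<.06)&(X>.25)&(X<.7)&(Y>-.6)&(Y<.5)
    k,l,st,c=cv2.connectedComponentsWithStats(m.astype(np.uint8))
    for i in range(1,k):
        if st[i,4]>25: print(n,'low',st[i],rect(P[l==i][:,:2]),P[l==i].mean(0).round(3))
E
```

```text
top table 0.0005310351065239693
top [ 269  167   70   51 2120] (array([0.5231, 0.1648]), array([210.1, 141.1]), 84.3) [0.52074052 0.16488295 0.08253726]
top low [ 206  138  243   34 4369] (array([0.6578, 0.0874]), array([825. ,  84.3]), 89.99) [0.662 0.159 0.046]
top low [452 147  41  16 398] (array([ 0.6781, -0.4082]), array([138.9,  43.5]), 89.82) [ 0.681 -0.399  0.024]
top low [506 148  28  16 246] (array([ 0.6823, -0.5634]), array([72.8, 40.2]), 84.16) [ 0.683 -0.568  0.033]
top low [398 163  21  19 176] (array([ 0.6175, -0.1814]), array([65.1, 58.3]), 35.59) [ 0.61  -0.182  0.012]
top low [208 167  13  17  37] (array([0.5775, 0.4922]), array([61.8, 38. ]), 41.87) [0.579 0.484 0.005]
top low [470 166  15  23 158] (array([ 0.6029, -0.4231]), array([77. , 45.6]), 7.25) [ 0.608 -0.422  0.014]
top low [496 173  24  21 268] (array([ 0.5844, -0.5154]), array([55.5, 54.9]), 35.49) [ 0.582 -0.519  0.029]
top low [225 174  27  34 428] (array([0.5305, 0.3958]), array([107.1,  86.6]), 15.6) [0.525 0.39  0.016]
top low [262 176  11  11  36] (array([0.567 , 0.2941]), array([51.6, 18.1]), 51.5
[... 1228 characters left out ...]
 25.91) [0.48  0.116 0.033]
scene low [413 231  21  17 213] (array([ 0.6066, -0.1802]), array([53.4, 49.1]), 83.71) [ 0.604 -0.184  0.013]
scene low [489 250  49  37 789] (array([ 0.6843, -0.4076]), array([ 44.2, 115.5]), 7.35) [ 0.679 -0.407  0.023]
scene low [ 380  266   65   66 1330] (array([ 0.4505, -0.2605]), array([172.5,  71.7]), 77.73) [ 0.444 -0.263  0.008]
scene low [495 285  20  19 272] (array([ 0.6069, -0.4248]), array([47.5, 45. ]), 22.03) [ 0.605 -0.425  0.013]
scene low [561 292  36  32 592] (array([ 0.6884, -0.5722]), array([65.1, 35. ]), 74.06) [ 0.681 -0.571  0.032]
scene low [524 309  32  30 615] (array([ 0.5792, -0.5198]), array([52.2, 49.7]), 19.0) [ 0.579 -0.521  0.034]
```

Run:
```python
from h import *
from bench import robot
o=robot.get_obs();M=R.from_euler('xyz',o["ee_rot"]).as_matrix();print(M.round(4))
s=dict(np.load("wrist0.npz"));c,_=ray(s,320,200);print("cam in tool",M.T@(c-o["tool_pos"]), "view dir tool",M.T@(-s["extrinsics"][2,:3]), "right",M.T@s["extrinsics"][0,:3])
for n in ["top","scene"]:
    s=dict(np.load(n+"0.npz"));P=cloud(s).reshape(-1,3);P=P[(s["z_map"].ravel()>0)]
    for y in [-.3,-.1,.05,.1,.15,.2,.25,.4]:
        q=P[(abs(P[:,1]-y)<.025)&(P[:,0]>.35)&(P[:,2]>.13)&(P[:,0]<1)]
        if len(q): i=q[:,0].argsort()[:3]; print(n,y,q[i].round(3).tolist(), [np.round(q[(q[:,2]>a)&(q[:,2]<a+.1)][:,0].min() if ((q[:,2]>a)&(q[:,2]<a+.1)).any() else 9,3) for a in (.13,.23,.33,.43,.53)])
```

```text
[[-7.000e-04  2.819e-01  9.594e-01]
 [-1.600e-03  9.594e-01 -2.819e-01]
 [-1.000e+00 -1.700e-03 -2.000e-04]]
cam in tool [-0.17935615 -0.00028774 -0.08173287] view dir tool [ 0.96025137 -0.00143633  0.27913303] right [1.24860414e-03 9.99998859e-01 8.50334687e-04]
top -0.1 [[0.629, -0.094, 0.546], [0.629, -0.124, 0.343], [0.629, -0.096, 0.545]] [np.float64(0.645), np.float64(0.645), np.float64(0.629), np.int64(9), np.float64(0.629)]
top 0.05 [[0.626, 0.044, 0.584], [0.627, 0.042, 0.588], [0.627, 0.044, 0.588]] [np.int64(9), np.int64(9), np.float64(0.63), np.int64(9), np.float64(0.626)]
top 0.1 [[0.628, 0.106, 0.545], [0.628, 0.103, 0.569], [0.628, 0.099, 0.569]] [np.int64(9), np.int64(9), np.float64(0.629), np.int64(9), np.float64(0.628)]
top 0.15 [[0.628, 0.171, 0.546], [0.628, 0.145, 0.547], [0.629, 0.141, 0.546]] [np.int64(9), np.int64(9), np.float64(0.63), np.int64(9), np.float64(0.628)]
top 0.2 [[0.628, 0.218, 0.542], [0.628, 0.225, 0.541], [0.628, 0.209, 0.542]] [np.int64(9), np.int64(9), np.float64(0.629), np.int64(9), np.float64(0.628)]
top 0.25 [[0.627, 0.25, 0.548], [0.628, 
[... 759 characters left out ...]
(9), np.float64(0.626)]
scene 0.15 [[0.627, 0.152, 0.543], [0.628, 0.169, 0.539], [0.628, 0.146, 0.54]] [np.float64(0.702), np.float64(0.698), np.float64(0.629), np.int64(9), np.float64(0.627)]
scene 0.2 [[0.627, 0.181, 0.54], [0.628, 0.212, 0.342], [0.629, 0.179, 0.542]] [np.float64(0.702), np.float64(0.695), np.float64(0.628), np.float64(0.761), np.float64(0.627)]
scene 0.25 [[0.628, 0.266, 0.342], [0.629, 0.227, 0.344], [0.63, 0.227, 0.34]] [np.float64(0.702), np.float64(0.696), np.float64(0.628), np.float64(0.764), np.int64(9)]
scene 0.4 [[0.628, 0.422, 0.343], [0.628, 0.398, 0.34], [0.629, 0.406, 0.343]] [np.float64(0.702), np.float64(0.697), np.float64(0.628), np.int64(9), np.int64(9)]
```

drive_tool(commands=[[[0,0,0,-0.0147],[0,0,0,-0.0147],[0,-0.0926,0.1143,0],[0,-0.0926,0.1143,0],[0,-0.0926,0.1143,0],[0,-0.0926,0.1143,0],[0,-0.0926,0.1143,0],[0,-0.0926,0.1143,0],[0,-0.0926,0.1143,0],[0,-0.0926,0.1143,0],[0,-0.0926,0.1143,0],[0,-0.0926,0.1143,0],[0,-0.0926,0.1143,0],[0,-0.0926,0.1143,0],[0,-0.0926,0.1143,0],[0,-0.0926,0.1143,0],[0,0,0,0],[0,0,0,0]]])

```text
time: 1.95
tool_pos: [0.5202, 0.1645, 0.2047]
ee_rot: [3.055, 1.569, 2.952]
wrist_force: [-0.6, 0.7, -0.4]
width: 0.0936
```

```bash
cat > snap.py <<'E'
import sys
from bench import robot, imaging
from h import *
for n in sys.argv[2:]:
    s=imaging.snapshot(n); cv2.imwrite(f"pics/{n}{sys.argv[1]}.png",s["pixels"][:,:,::-1]); np.savez(f"{n}{sys.argv[1]}.npz",**s)
o=robot.get_obs()
M=R.from_euler('xyz',o["ee_rot"]).as_matrix()
print(o["time"],o["tool_pos"].round(4),o["wrist_force"].round(2),o["width"]);print("yaw of tool y",np.degrees(np.arctan2(M[1,1],M[0,1])),M[:,0].round(4))
E
python3 snap.py 1 wrist
```

```text
2.0 [0.5198 0.1652 0.2051] [-0.63  0.5   0.67] 0.09366571595463663
yaw of tool y 84.20296206924182 [-1.3e-03  5.0e-04 -1.0e+00]
```

View pics/wrist1.png

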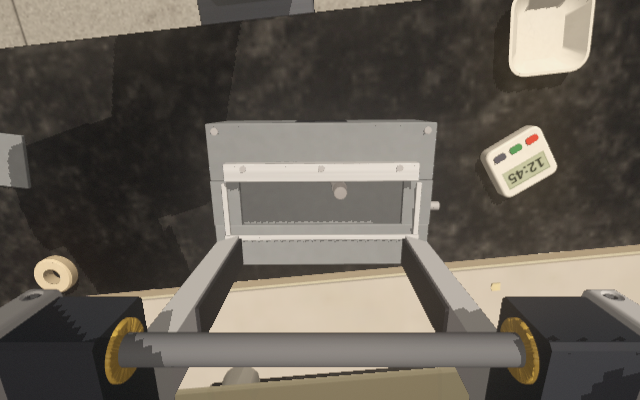

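The wrist picture, with image up pointing at the robot and image right at +y, shows the lip as a light strip at rows 163-181, the far curb at row 237 and the white pin at about (340,190). Next is an enlarged crop.

Run:
```python
from h import *
im=cv2.imread("pics/wrist1.png")[115:275,195:450]
cv2.imwrite("pics/w1z.png",cv2.resize(im,None,fx=3.1,fy=3.1,interpolation=cv2.INTER_CUBIC))
```

```text
(no output)
```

View pics/w1z.png

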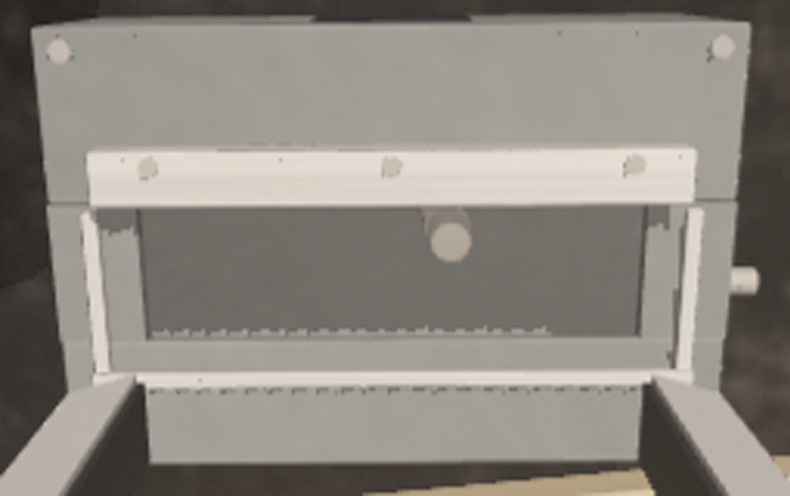

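Run:
```python
from h import *
s=dict(np.load("wrist1.npz"))
yaw=np.radians(84.2-90); ex=np.array([np.cos(yaw),np.sin(yaw)]);ey=np.array([-ex[1],ex[0]])
def f(name,zx,zy,z):
    p=onplane(s,195+(zx+.5)/3.1-.5,115+(zy+.5)/3.1-.5,z)[:2]
    print(name,p.round(4),"along yaw-5.8: x %.4f y %.4f"%(p@ex,p@ey)); return p
def pair(n,a,b,z):
    p=f(n,*a,z);q=f(n,*b,z);d=q-p;print("   mid",(p+q)/2,"len",np.hypot(*d),"angle",np.degrees(np.arctan2(d[1],d[0])))
pair("lip front",(90,206),(696,205),.093)
pair("lip rear",(88,152),(695,149),.093)
pair("deck near",(33,29),(750,24),.08)
f("deck far",150,463,.08);f("deck far",640,461,.08)
pair("win bottom",(147,339),(641,337),.08)
pair("win L-R up",(141,260),(643,260),.08)
pair("curb inner L-R",(101,300),(684,300),.084)
pair("curb far inner top",(140,374),(640,374),.084)
f("pin top",451,242,.06)
```

```text
lip front [0.4934 0.0778] along yaw-5.8: x 0.4830 y 0.1273
lip front [0.5113 0.2534] along yaw-5.8: x 0.4831 y 0.3038
   mid [0.5023307  0.16561405] len 0.17652944682284838 angle 84.1798805500222
lip rear [0.4777 0.0802] along yaw-5.8: x 0.4672 y 0.1280
lip rear [0.4948 0.2535] along yaw-5.8: x 0.4667 y 0.3022
   mid [0.48625409 0.16682958] len 0.17416908175638893 angle 84.3656329384172
deck near [0.4424 0.0668] along yaw-5.8: x 0.4333 y 0.1112
deck near [0.4624 0.2737] along yaw-5.8: x 0.4324 y 0.3191
   mid [0.45238368 0.1702884 ] len 0.20787626213151966 angle 84.46408285137186
deck far [0.5827 0.0772] along yaw-5.8: x 0.5719 y 0.1357
deck far [0.5985 0.2369] along yaw-5.8: x 0.5715 y 0.2962
win bottom [0.54   0.0835] along yaw-5.8: x 0.5288 y 0.1377
win bottom [0.5554 0.2388] along yaw-5.8: x 0.5284 y 0.2937
   mid [0.54769713 0.16119396] len 0.15605406191487048 angle 84.3356950973874
win L-R up [0.5142 0.0861] along yaw-5.8: x 0.5029 y 0.1376
win L-R up [0.5302 0.2404] along yaw-5.8: x 0.5032 y 0.2927
   mid [0.52222247 0.16323667] len 0.15509990175861293 angle 84.08591727950889
curb inner L-R [0.5246 0.0728] along yaw-5.8: x 0.5146 y 0.1254
curb inner L-R [0.5431 0.2516] along yaw-5.8: x 0.5149 y 0.3052
   mid [0.53386784 0.16218114] len 0.17978234475752075 angle 84.08787184810474
curb far inner top [0.55   0.0805] along yaw-5.8: x 0.5390 y 0.1357
curb far inner top [0.5662 0.2372] along yaw-5.8: x 0.5393 y 0.2932
   mid [0.55810207 0.15887185] len 0.1575046411904333 angle 84.09160762705808
pin top [0.5236 0.1825] along yaw-5.8: x 0.5025 y 0.2345
```

drive_tool(commands=[[[0,0.06,0.004,0],[0,0.06,0.004,0],[0,0.06,0.004,0],[0.1,0,0,0],[0.1,0,0,0],[0.1,0,0,0],[0.1,0,0,0],[0,0,0,0],[0,0,0,0],[0,0,0,0]]], grip=0)

```text
time: 3.0
tool_pos: [0.5289, 0.2104, 0.1075]
ee_rot: [0.415, 1.568, 0.315]
wrist_force: [0.4, -0.4, -0.3]
width: 0.0176
```

```bash
python3 snap.py 2 wrist top scene
```

```text
3.15 [0.5289 0.2099 0.1073] [-0.26 -0.4   0.66] 0.0053551273054086084
yaw of tool y 84.22102124344912 [ 0.0031  0.001  -1.    ]
```

View pics/wrist2.png

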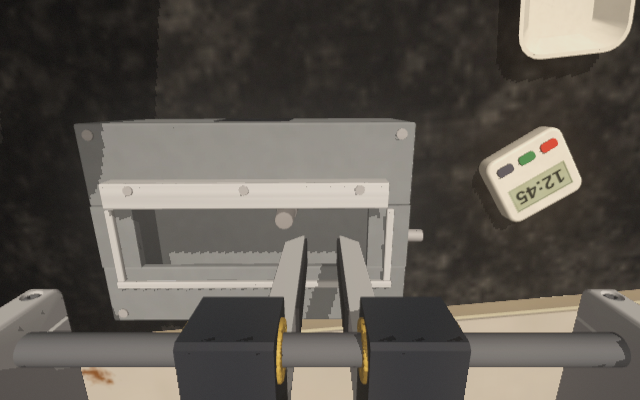

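The fingers are nearly shut over the window at about (322,240), and the pin is at (284,220), clear on their -y side. I'll lower them into the window.

drive_tool(commands=[[[0,0,0,0],[0,0,0,0],[0.05,0,0,0],[0.05,0,0,0],[0.05,0,0,0],[0.05,0,0,0],[0.05,0,0,0],[0,0,0,0]]])

```text
time: 3.95
tool_pos: [0.526, 0.2088, 0.0398]
ee_rot: [-2.775, 1.565, -2.876]
wrist_force: [0.5, -0.8, 1.3]
width: 0.0008
```

```bash
python3 snap.py 3 wrist
```

```text
4.0 [0.5269 0.2091 0.0413] [ 0.67  0.75 -0.66] 0.0003367651525524552
yaw of tool y 84.20910612937868 [-3.e-03 -8.e-04 -1.e+00]
```

View pics/wrist3.png

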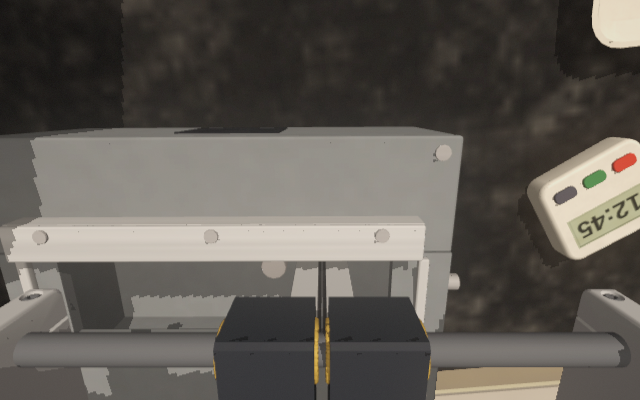

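The shut fingers are inside the window on the +y side of the pin, which is at (273,268). I'll start pushing towards -y.

drive_tool(commands=[[[-0.008,-0.012,0,0],[0,-0.012,0,0],[0,-0.012,0,0],[0,-0.012,0,0],[0,0,0,0]]])

```text
time: 4.5
tool_pos: [0.5274, 0.1982, 0.0461]
ee_rot: [0.863, 1.568, 0.762]
wrist_force: [0.8, 4.2, 1.4]
width: 0.0004
```

drive_tool(commands=[[[0,-0.012,0,0],[0,-0.012,0,0],[0,-0.012,0,0],[0,-0.012,0,0],[0,0,0,0]]])

```text
time: 5.0
tool_pos: [0.5254, 0.1848, 0.045]
ee_rot: [-1.544, 1.57, -1.645]
wrist_force: [0.4, 3.9, 2.2]
width: 0.0005
```

drive_tool(commands=[[[0,-0.012,0,0],[0,-0.012,0,0],[0,-0.012,0,0],[0,-0.012,0,0],[0,0,0,0]]])

```text
time: 5.5
tool_pos: [0.5241, 0.1729, 0.0448]
ee_rot: [-2.111, 1.57, -2.212]
wrist_force: [1.0, 2.7, 2.3]
width: 0.0006
```

drive_tool(commands=[[[0,-0.006,0,0],[0,-0.006,0,0],[0,0,0,0]]])

```text
time: 5.8
tool_pos: [0.5238, 0.1703, 0.0448]
ee_rot: [-2.621, 1.57, -2.723]
wrist_force: [1.0, 3.9, 2.3]
width: 0.0008
```

```bash
python3 snap.py 4 wrist
```

```text
5.85 [0.5238 0.1704 0.0448] [-0.33  3.36  2.1 ] 0.00027643459202773325
yaw of tool y 84.20438370121879 [-3.e-04 -3.e-04 -1.e+00]
```

View pics/wrist4.png

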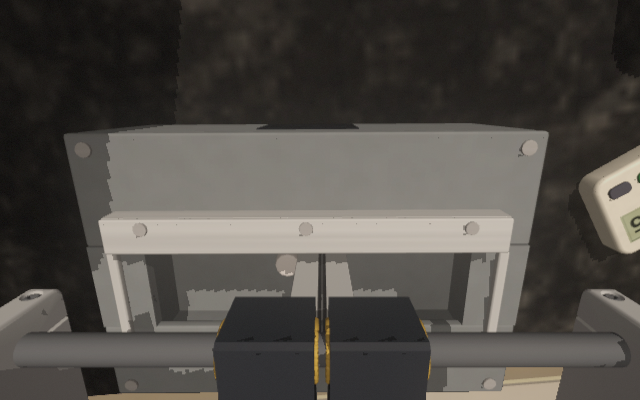

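The pin, at (287,265) and in contact with the finger, has passed the midline. From here I use small steps and watch the force.

drive_tool(commands=[[[0,-0.005,0,0],[0,-0.004,0,0],[0,0,0,0]]])

```text
time: 6.15
tool_pos: [0.5236, 0.1682, 0.0448]
ee_rot: [-2.967, 1.571, -3.068]
wrist_force: [1.4, 4.2, 1.9]
width: 0.0006
```

drive_tool(commands=[[[0,-0.004,0,0],[0,-0.004,0,0],[0,0,0,0]]])

```text
time: 6.45
tool_pos: [0.5234, 0.1662, 0.0448]
ee_rot: [-2.782, 1.571, -2.883]
wrist_force: [-0.4, 3.4, 2.2]
width: 0.0002
```

drive_tool(commands=[[[0,-0.004,0,0],[0,0,0,0]]])

```text
time: 6.65
tool_pos: [0.5233, 0.1652, 0.0449]
ee_rot: [-2.755, 1.571, -2.856]
wrist_force: [0.5, 4.2, 2.2]
width: 0.0003
```

drive_tool(commands=[[[0,-0.004,0,0],[0,0,0,0]]])

```text
time: 6.85
tool_pos: [0.5232, 0.1643, 0.0449]
ee_rot: [-3.033, 1.571, -3.134]
wrist_force: [1.4, 4.5, 1.3]
width: 0.0005
```

drive_tool(commands=[[[0,-0.004,0,0],[0,0,0,0]]])

```text
time: 7.05
tool_pos: [0.5232, 0.1632, 0.0449]
ee_rot: [-2.946, 1.571, -3.047]
wrist_force: [-0.1, 4.5, 1.4]
width: 0.0004
```

drive_tool(commands=[[[0,-0.004,0,0],[0,0,0,0]]])

```text
time: 7.25
tool_pos: [0.5231, 0.1629, 0.045]
ee_rot: [1.56, 1.569, 1.459]
wrist_force: [-0.6, 5.6, 1.2]
width: 0.0005
```

drive_tool(commands=[[[0,-0.002,0,0],[0,0,0,0]]])

```text
time: 7.45
tool_pos: [0.5231, 0.1628, 0.045]
ee_rot: [1.521, 1.569, 1.42]
wrist_force: [0.3, 6.5, 1.5]
width: 0.0008
```

drive_tool(commands=[[[0,-0.002,0,0],[0,0,0,0]]])

```text
time: 7.65
tool_pos: [0.5231, 0.1628, 0.045]
ee_rot: [1.537, 1.568, 1.436]
wrist_force: [1.3, 6.9, 0.7]
width: 0.0001
```

drive_tool(commands=[[[0,-0.004,0,0],[0,-0.004,0,0],[0,0,0,0]]])

```text
time: 7.95
tool_pos: [0.523, 0.1625, 0.0451]
ee_rot: [1.523, 1.564, 1.422]
wrist_force: [2.1, 11.0, -0.4]
width: 0.0005
```

```bash
python3 snap.py 5 wrist
```

```text
8.0 [0.5231 0.1625 0.0451] [ 0.91 11.32 -0.67] 0.00021204263015809965
yaw of tool y 84.23719823624627 [ 0.0011  0.0064 -1.    ]
```

The tool has stopped against a firm resistance: 4 mm of further command moved it only 0.4 mm, and the force rose from about 4 to 11 N. I'll back off and lift.

drive_tool(commands=[[[0,0.02,0,0],[0,0.02,0,0],[0,0.02,0,0],[-0.1,0,0,0],[-0.1,0,0,0],[-0.1,0,0,0],[-0.1,0,0,0],[-0.1,0,0,0],[-0.1,0,0,0],[0,0,0,0],[0,0,0,0],[0,0,0,0]]], grip=0)

```text
time: 9.2
tool_pos: [0.5234, 0.1739, 0.1928]
ee_rot: [-2.723, 1.567, -2.824]
wrist_force: [0.0, 0.4, 0.5]
width: 0.0006
```

```bash
python3 snap.py 6 wrist
python3 - <<'E'
from h import *
im=cv2.imread("pics/wrist6.png")[115:275,195:450]
cv2.imwrite("pics/w6z.png",cv2.resize(im,None,fx=3.1,fy=3.1,interpolation=cv2.INTER_CUBIC))
E
```

```text
9.25 [0.5234 0.1739 0.1926] [ 0.28 -0.15 -0.3 ] 0.0006117075485379197
yaw of tool y 84.19573387132405 [-0.0039 -0.0011 -1.    ]
```

View pics/w6z.png

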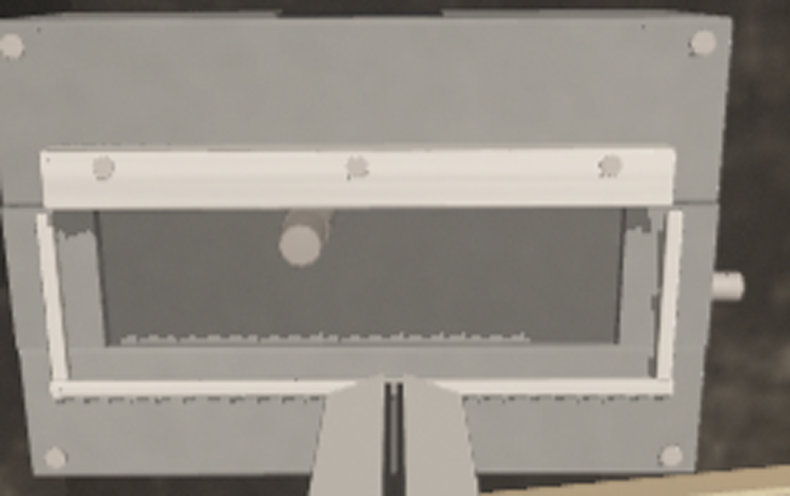

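Run:
```python
from h import *
s=dict(np.load("wrist6.npz"))
yaw=np.radians(-5.8); ex=np.array([np.cos(yaw),np.sin(yaw)]);ey=np.array([-ex[1],ex[0]])
def f(n,zx,zy,z):
    p=onplane(s,195+(zx+.5)/3.1-.5,115+(zy+.5)/3.1-.5,z)[:2]
    print(n,((p@ex-.502)*1000).round(1),((p@ey-.2153)*1000).round(1))
f("pin",300,245,.06)
for a in [(45,207),(674,205)]: f("lip front",*a,.093)
for a in [(60,380),(300,380),(660,378)]: f("curb far",*a,.084)
for a in [(106,345),(620,344)]: f("win far",*a,.08)
for a in [(35,474),(696,470)]: f("deck far",*a,.08)
f("curbL in",60,300,.084);f("curbR in",667,300,.084)
```

```text
pin 0.3 -19.8
lip front -19.1 -87.6
lip front -19.6 88.1
curb far 36.4 -91.3
curb far 36.4 -18.6
curb far 35.7 90.4
win far 26.6 -77.7
win far 26.2 78.6
deck far 69.8 -103.5
deck far 68.4 105.0
curbL in 11.0 -89.0
curbR in 11.0 90.7
```

The pin now stands at bearing -0.48, at the stop, and the box pose agrees with the first measurement. Next is the cover.

drive_tool(commands=[[[0,0,0,0.0181],[0,-0.1465,0.0069,0],[0,-0.1465,0.0069,0],[0,-0.1465,0.0069,0],[0,-0.1465,0.0069,0],[0,-0.1465,0.0069,0],[0,-0.1465,0.0069,0],[0,-0.1465,0.0069,0],[0,-0.1465,0.0069,0],[0,-0.1465,0.0069,0],[0,-0.1465,0.0069,0],[0,-0.1465,0.0069,0],[0,-0.1465,0.0069,0],[0,0,0,0],[0,0,0,0]]], grip=1)

```text
time: 10.75
tool_pos: [0.4501, -0.2595, 0.1933]
ee_rot: [2.541, 1.567, 2.324]
wrist_force: [1.3, 0.9, 0.6]
width: 0.0943
```

```bash
python3 snap.py 7 wrist
```

```text
10.8 [ 0.4505 -0.2588  0.1937] [ 1.02 -0.74 -0.58] 0.09396469635621581
yaw of tool y 77.6789861794451 [-0.0017  0.0021 -1.    ]
```

View pics/wrist7.png

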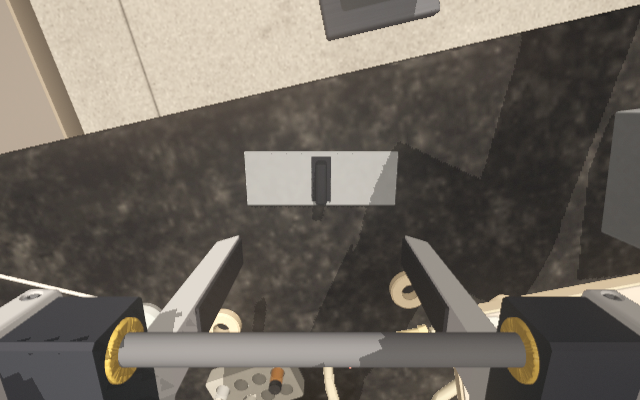

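The cover lies flat with plate corners at about (244,152), (398,152), (396,205) and (247,205). Its fin is at (320,180), lined up with the jaws.

Run:
```python
from h import *
s=dict(np.load("wrist7.npz"))
im=s["pixels"][:,:,::-1]; c=im[140:225,230:412]
cv2.imwrite("pics/w7z.png",cv2.resize(c,None,fx=4.3,fy=4.3,interpolation=cv2.INTER_CUBIC))
P=cloud(s);m=(P[...,2]>.0025)&(np.mgrid[0:400,0:640][0]<215)&(np.mgrid[0:400,0:640][0]>145)&(np.mgrid[0:400,0:640][1]>230)&(np.mgrid[0:400,0:640][1]<410)
print(rect(P[m][:,:2]))
C=onplane(s,np.array([244,398,396,247]),np.array([152,152,205.5,205.5]),.005)[:,:2];print(C,C.mean(0))
print(np.degrees(np.arctan2(*(C[1]-C[0])[::-1])),np.degrees(np.arctan2(*(C[2]-C[3])[::-1])))
t=(P[...,2]>.03)&m
print("fin top",rect(P[t][:,:2]),P[t][:,2].max())
```

```text
(array([ 0.4223, -0.2586]), array([179.8, 107.8]), 77.51)
[[ 0.39796744 -0.33669174]
 [ 0.43493861 -0.1693893 ]
 [ 0.49592822 -0.18117126]
 [ 0.45845715 -0.35061033]] [ 0.44682285 -0.25946566]
77.53881638979828 77.52987385043473
fin top (array([ 0.4185, -0.2542]), array([11.7, 98.4]), 77.72) 0.3730084148339933
```

View pics/w7z.png

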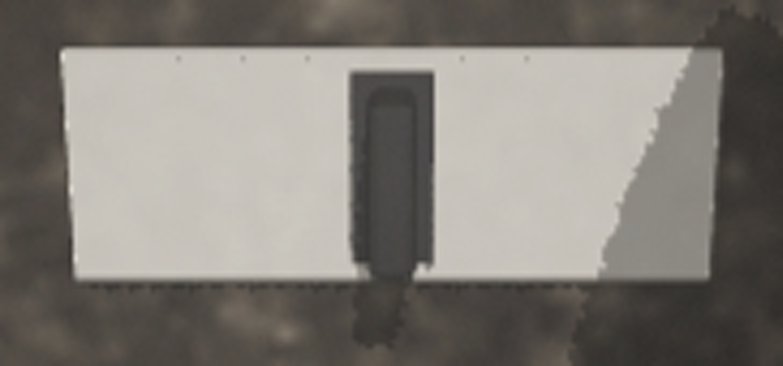

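drive_tool(commands=[[[0,-0.0056,-0.014,0],[0.12,0,0,0],[0.12,0,0,0],[0.12,0,0,0],[0.12,0,0,0],[0.12,0,0,0],[0.06,0,0,0],[0.04,0,0,0],[0,0,0,0],[0,0,0,0]]])

```text
time: 11.8
tool_pos: [0.4478, -0.26, 0.0208]
ee_rot: [-0.37, 1.569, -0.584]
wrist_force: [-0.6, -0.5, 0.6]
width: 0.0939
```

```bash
python3 snap.py 8 wrist scene
```

```text
11.9 [ 0.4482 -0.2606  0.0215] [ 0.21 -0.07 -0.18] 0.094147134167799
yaw of tool y 77.715680525842 [ 0.0023 -0.0016 -1.    ]
```

View pics/wrist8.png

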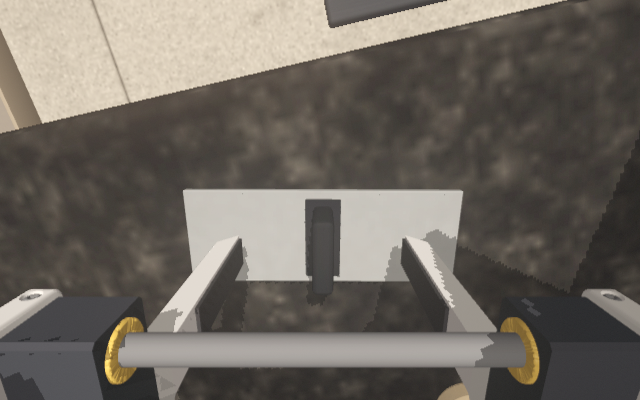

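The fin is centred between the open fingers, with its top at (322,210). I'll lower another 9 mm and grip.

drive_tool(commands=[[[0.018,0,0,0],[0.018,0,0,0],[0,0,0,0]]])

```text
time: 12.2
tool_pos: [0.4467, -0.2598, 0.0103]
ee_rot: [2.653, 1.57, 2.438]
wrist_force: [-0.3, -1.0, 0.8]
width: 0.0939
```

drive_tool(commands=[[[0,0,0,0],[0,0,0,0],[0,0,0,0],[0,0,0,0],[0,0,0,0],[0,0,0,0],[0,0,0,0],[0,0,0,0],[0,0,0,0],[0,0,0,0],[0,0,0,0],[0,0,0,0]]], grip=0)

```text
time: 13.4
tool_pos: [0.4472, -0.26, 0.011]
ee_rot: [1.442, 1.57, 1.227]
wrist_force: [-0.3, 0.6, 0.7]
width: 0.012
```

drive_tool(commands=[[[-0.06,0,0,0],[-0.1,0,0,0],[-0.12,0,0,0],[-0.12,0,0,0],[-0.12,0,0,0],[-0.08,0,0,0],[0,0,0,-0.0186],[0,0,0,0]]])

```text
time: 14.2
tool_pos: [0.4472, -0.2602, 0.1613]
ee_rot: [-0.579, 1.57, -0.677]
wrist_force: [-0.3, 0.4, -2.9]
width: 0.0118
```

drive_tool(commands=[[[0,0.1,0.0158,0],[0,0.1428,0.0158,0],[0,0.1428,0.0158,0],[0,0.1428,0.0158,0],[0,0.1428,0.0158,0],[0,0.1428,0.0158,0],[0,0.1428,0.0158,0],[0,0.1428,0.0158,0],[0,0.1428,0.0158,0],[0,0.1428,0.0158,0],[0,0.1428,0.0158,0],[0,0.12,0.0158,0],[0,0.0656,0,0],[0,0,0,0],[0,0,0,0]]])

```text
time: 15.7
tool_pos: [0.5357, 0.1607, 0.1603]
ee_rot: [-2.29, 1.569, -2.389]
wrist_force: [-0.9, 0.1, -2.1]
width: 0.0121
```

```bash
python3 snap.py 9 wrist scene
python3 - <<'E'
import cv2
c=cv2.imread("pics/scene9.png")[110:260,220:400];cv2.imwrite("pics/s9z.png",cv2.resize(c,None,fx=4,fy=4,interpolation=cv2.INTER_CUBIC))
E
```

```text
15.8 [0.536  0.1601 0.1607] [ 0.8  -0.24 -1.95] 0.011891208400466596
yaw of tool y 84.2734050566265 [-6.e-04 -8.e-04 -1.e+00]
```

View pics/wrist9.png

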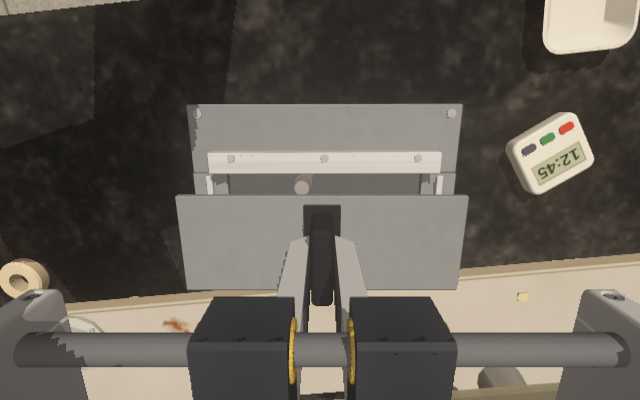

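View pics/s9z.png

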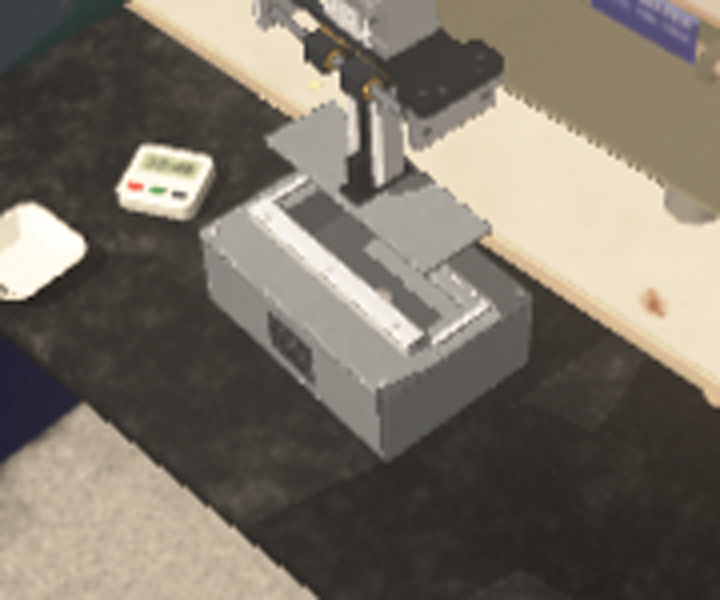

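The plate hangs level above the far part of the window. Its near edge runs from (177,196) to (467,196) and its far edge from (187,290) to (458,290).

Run:
```python
from h import *
s=dict(np.load("wrist9.npz"))
g=cv2.cvtColor(s["pixels"],cv2.COLOR_RGB2GRAY).astype(float)
cv2.imwrite("pics/w9z.png",cv2.resize(s["pixels"][185:300,165:480,::-1],None,fx=2.5,fy=2.5,interpolation=cv2.INTER_CUBIC))
yaw=np.radians(-5.8); ex=np.array([np.cos(yaw),np.sin(yaw)]);ey=np.array([-ex[1],ex[0]])
for zt in (.153,.155,.157):
    C=onplane(s,np.array([177,467,458.5,187]),np.array([195.5,195.5,290,290]),zt)[:,:2]
    B=np.c_[C@ex-.502,C@ey-.2153]*1000; print(zt,B.round(1).tolist(),B.mean(0).round(1), np.linalg.norm(C[0]-C[1]),np.linalg.norm(C[1]-C[2]))
p=np.array([.5358,.1603]);print("tcp",p@ex-.502,p@ey-.2153)
```

```text
0.153 [[-17.1, -86.8], [-17.5, 83.3], [44.9, 85.6], [45.5, -87.9]] [13.9 -1.4] 0.17004322927653628 0.06241458612404398
0.155 [[-17.6, -85.8], [-18.0, 82.4], [43.7, 84.7], [44.3, -87.0]] [13.1 -1.4] 0.16822296896896904 0.06174645723577133
0.157 [[-18.1, -84.9], [-18.5, 81.5], [42.5, 83.7], [43.1, -86.0]] [12.2 -1.4] 0.1664027086614019 0.06107832834749857
tcp 0.01485775935203848 -0.001674658344122587
```

View pics/w9z.png

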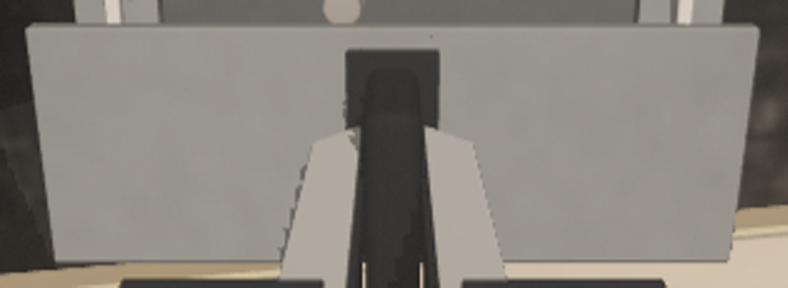

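drive_tool(commands=[[[0,0.007,0.012,0],[0.06,0,0,0],[0.06,0,0,0],[0.06,0,0,0],[0.04,0,0,0],[0.02,0,0,0],[0,0,0,0],[0,0,0,0]]])

```text
time: 16.6
tool_pos: [0.5397, 0.1632, 0.1013]
ee_rot: [0.362, 1.57, 0.264]
wrist_force: [0.6, 0.3, -2.3]
width: 0.0117
```

```bash
python3 snap.py 10 wrist scene
```

```text
16.7 [0.54   0.1632 0.102 ] [-0.99  0.42 -1.93] 0.011553694286222129
yaw of tool y 84.39366215837538 [ 1.9e-03  5.0e-04 -1.0e+00]
```

View pics/wrist10.png

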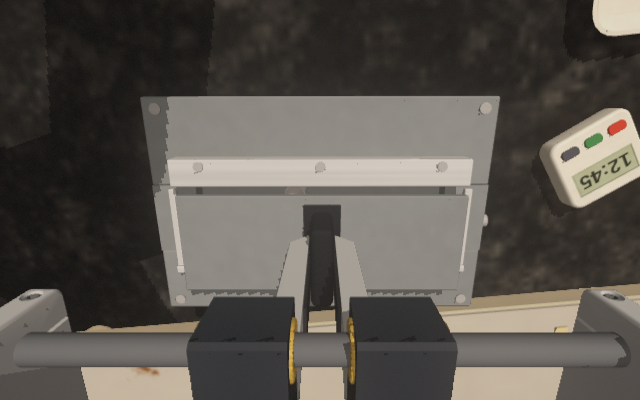

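```bash
cat > meas.py <<'E'
import sys
from h import *
s=dict(np.load(f"wrist{sys.argv[1]}.npz"))
cv2.imwrite(f"pics/w{sys.argv[1]}z.png",cv2.resize(s["pixels"][150:310,150:490,::-1],None,fx=2.3,fy=2.3,interpolation=cv2.INTER_CUBIC))
E
python3 meas.py 10
```

```text
(no output)
```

View pics/w10z.png

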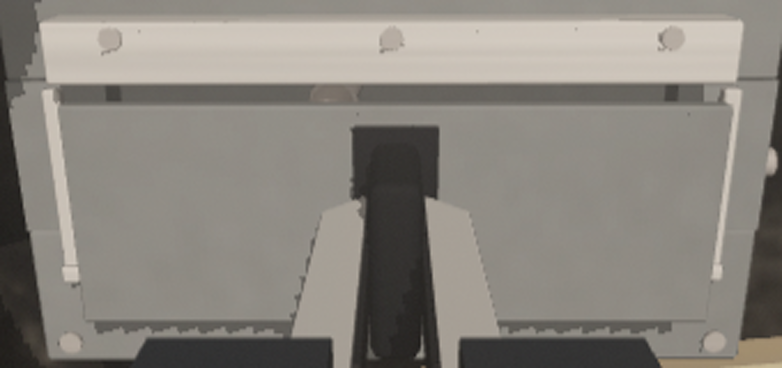

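Run:
```python
from h import *
s=dict(np.load("wrist10.npz"))
yaw=np.radians(-5.8); ex=np.array([np.cos(yaw),np.sin(yaw)]);ey=np.array([-ex[1],ex[0]])
def f(n,zx,zy,z):
    p=onplane(s,150+(zx+.5)/2.3-.5,150+(zy+.5)/2.3-.5,z)[:2]; print(n,((p@ex-.502)*1000).round(1),((p@ey-.2153)*1000).round(1))
f("lip",47,83,.093);f("lip",738,83,.093)
f("plate near",62,105,.0957);f("plate near",732,105,.0957);f("plate far",85,320,.0957);f("plate far",707,320,.0957)
f("deck far",50,357,.08);f("deck far",738,355,.08)
```

```text
lip -18.9 -87.6
lip -19.4 88.1
plate near -13.8 -83.3
plate near -14.3 86.0
plate far 47.4 -84.3
plate far 46.9 86.9
deck far 69.5 -103.6
deck far 68.2 105.0
```

The plate centre is at box (16.5, +1.3) mm, parallel to the lip, with its near edge 5 mm outside the mouth. I'll lower it onto the far curb.

drive_tool(commands=[[[0.008,-0.004,0,0],[0.008,0,0,0],[0,0,0,0]]])

```text
time: 17.0
tool_pos: [0.5391, 0.162, 0.0967]
ee_rot: [-3.094, 1.57, 3.091]
wrist_force: [0.2, 1.3, -2.3]
width: 0.0119
```

drive_tool(commands=[[[0.006,0,0,0],[0,0,0,0]]])

```text
time: 17.2
tool_pos: [0.5392, 0.162, 0.0952]
ee_rot: [-3.117, 1.57, 3.068]
wrist_force: [0.5, 0.3, -2.3]
width: 0.012
```

drive_tool(commands=[[[0.006,0,0,0],[0,0,0,0]]])

```text
time: 17.4
tool_pos: [0.5394, 0.162, 0.0949]
ee_rot: [0.34, 1.57, 0.242]
wrist_force: [-1.8, -0.7, 2.7]
width: 0.0116
```

Contact came at the expected height, with the force reversing to +2.7 N. I'll open a little so the near edge settles onto the deck, then grip again.

drive_tool(commands=[[[0,0,0,0],[0,0,0,0],[0,0,0,0],[0,0,0,0],[0,0,0,0]]], grip=0.4)

```text
time: 17.9
tool_pos: [0.5393, 0.162, 0.0939]
ee_rot: [1.709, 1.571, 1.611]
wrist_force: [-0.6, 0.3, 0.5]
width: 0.0379
```

```bash
python3 snap.py 11 wrist scene; python3 meas.py 11;python3 - <<'E'
import cv2
c=cv2.imread("pics/scene11.png")[110:260,220:400];cv2.imwrite("pics/s11z.png",cv2.resize(c,None,fx=4,fy=4,interpolation=cv2.INTER_CUBIC))
E
```

```text
18.0 [0.5393 0.162  0.0939] [ 0.05  0.43 -0.12] 0.03767984553531975
yaw of tool y 84.38476648479863 [ 0.e+00  1.e-04 -1.e+00]
```

View pics/w11z.png

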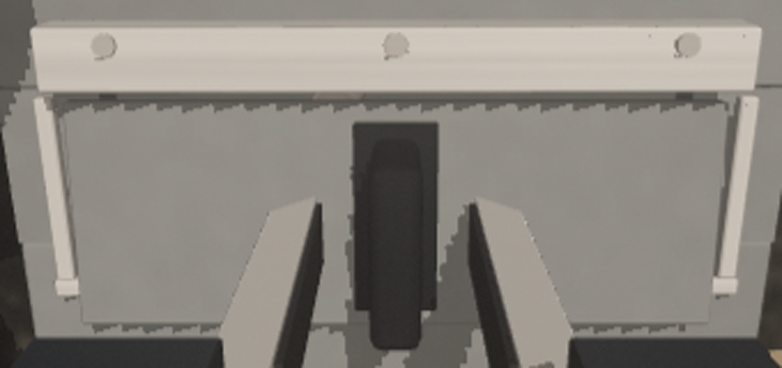

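View pics/s11z.png

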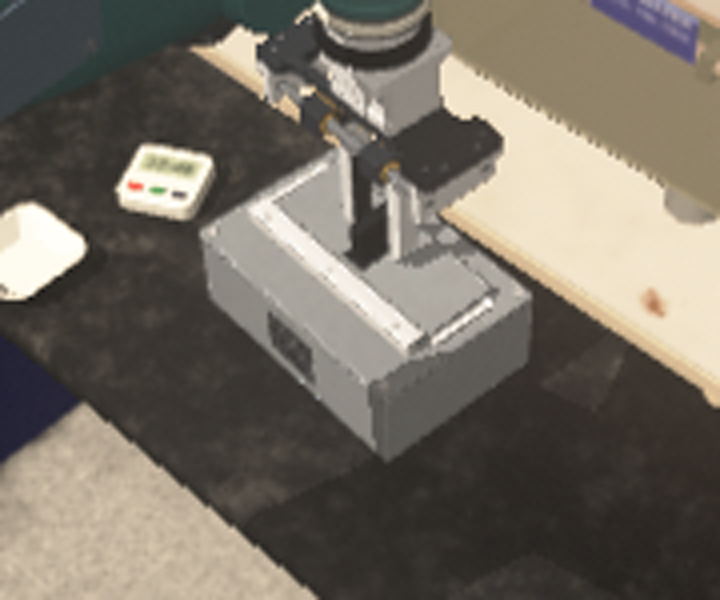

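The plate's near edge has dropped to the deck. It lies parallel to the lip and inside the side curbs at columns 65-725 of the zoomed crop. I'll grip again and slide it under the lip.

drive_tool(commands=[[[0,0,0,0],[0,0,0,0],[0,0,0,0],[0,0,0,0],[0,0,0,0],[0,0,0,0]]], grip=0)

```text
time: 18.6
tool_pos: [0.5393, 0.162, 0.094]
ee_rot: [0.826, 1.571, 0.728]
wrist_force: [0.0, 0.9, 0.1]
width: 0.0115
```

drive_tool(commands=[[[0,0,-0.006,0],[0,0,-0.006,0],[0,0,-0.006,0],[0,0,-0.006,0],[0,0,0,0]]])

```text
time: 19.1
tool_pos: [0.533, 0.1627, 0.094]
ee_rot: [2.912, 1.571, 2.814]
wrist_force: [0.4, -0.2, -0.1]
width: 0.0117
```

```bash
python3 snap.py 12 wrist; python3 meas.py 12
```

```text
19.15 [0.533  0.1626 0.094 ] [ 0.33  0.52 -0.23] 0.011976903856304587
yaw of tool y 84.39311441647929 [-3.e-04  1.e-04 -1.e+00]
```

View pics/w12z.png

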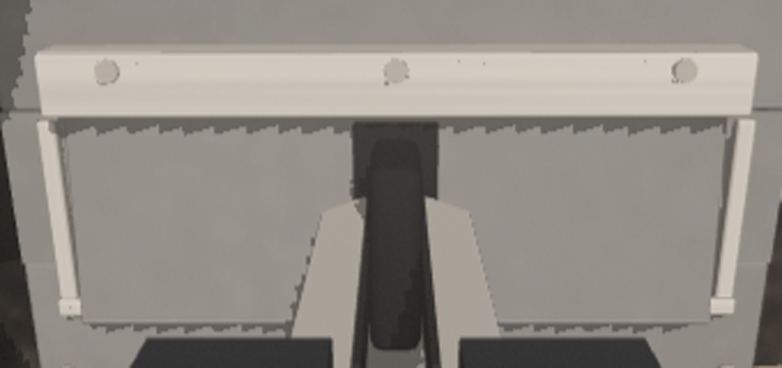

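drive_tool(commands=[[[0,0,-0.006,0],[0,0,-0.006,0],[0,0,-0.003,0],[0,0,0,0]]])

```text
time: 19.55
tool_pos: [0.5294, 0.163, 0.094]
ee_rot: [2.381, 1.571, 2.283]
wrist_force: [0.5, -1.1, -0.0]
width: 0.0115
```

drive_tool(commands=[[[0,0,-0.003,0],[0,0,0,0]]])

```text
time: 19.75
tool_pos: [0.5288, 0.1631, 0.094]
ee_rot: [0.871, 1.571, 0.773]
wrist_force: [-0.0, -0.4, -0.3]
width: 0.0117
```

```bash
python3 snap.py 13 wrist scene; python3 meas.py 13
```

```text
19.85 [0.5288 0.1631 0.094 ] [0.52 0.01 0.18] 0.012127842937019113
yaw of tool y 84.38869014318749 [-0.e+00  1.e-04 -1.e+00]
```

View pics/w13z.png

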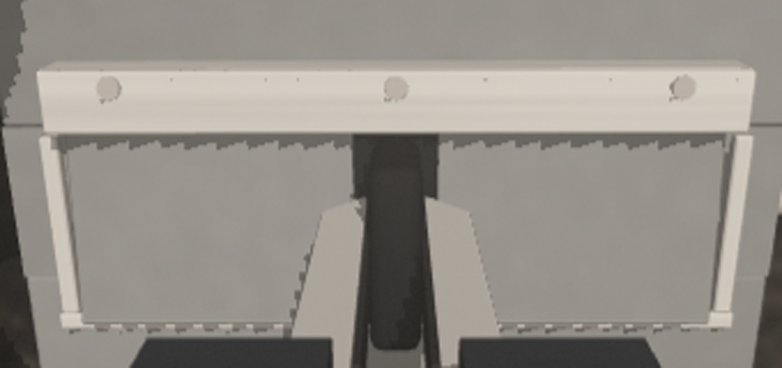

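drive_tool(commands=[[[0,0,-0.003,0],[0,0,0,0]]])

```text
time: 20.05
tool_pos: [0.5281, 0.1631, 0.094]
ee_rot: [0.853, 1.571, 0.756]
wrist_force: [0.2, -1.5, -0.7]
width: 0.0119
```

drive_tool(commands=[[[0,0,-0.002,0],[0,0,0,0]]])

```text
time: 20.25
tool_pos: [0.5276, 0.1632, 0.094]
ee_rot: [0.754, 1.571, 0.656]
wrist_force: [1.7, 0.2, 0.3]
width: 0.0118
```

drive_tool(commands=[[[0,0,-0.002,0],[0,0,0,0]]])

```text
time: 20.45
tool_pos: [0.5271, 0.1633, 0.094]
ee_rot: [1.006, 1.571, 0.908]
wrist_force: [2.0, -0.2, 0.3]
width: 0.0115
```

```bash
python3 snap.py 14 wrist scene; python3 meas.py 14
```

```text
20.55 [0.5271 0.1632 0.094 ] [ 1.17 -0.11 -0.33] 0.01169340808011542
yaw of tool y 84.38820431739792 [ 0.e+00  1.e-04 -1.e+00]
```

View pics/w14z.png

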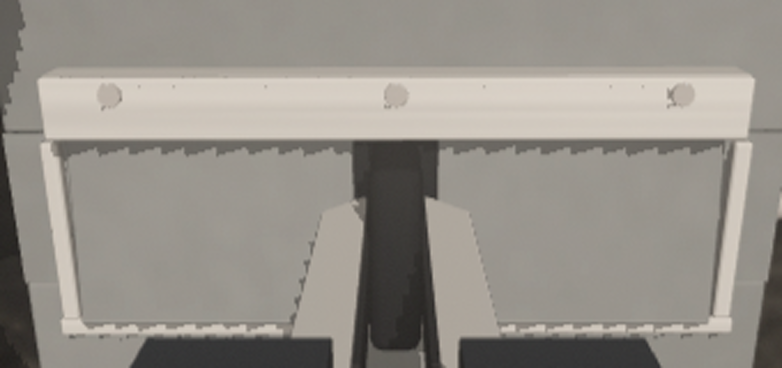

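drive_tool(commands=[[[0.004,0,0,0],[0.004,0,0,0],[0,0,0,0]]])

```text
time: 20.85
tool_pos: [0.5272, 0.1633, 0.0939]
ee_rot: [0.349, 1.57, 0.251]
wrist_force: [-0.5, -1.1, 8.3]
width: 0.0119
```

```bash
python3 snap.py 15 wrist scene; python3 meas.py 15
```

```text
20.95 [0.5272 0.1632 0.0939] [-1.17 -0.84  7.26] 0.01155897247945029
yaw of tool y 84.38849286186218 [ 9.e-04  2.e-04 -1.e+00]
```

View pics/w15z.png

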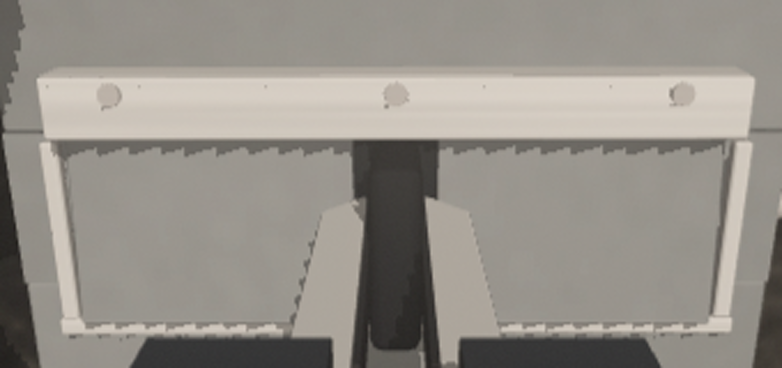

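It resists with 8 N without moving down, so the far edge still rests on the curb. I'll unload it and slide a little further.

drive_tool(commands=[[[-0.008,0,0,0],[0,0,-0.003,0],[0,0,0,0]]])

```text
time: 21.25
tool_pos: [0.5265, 0.1633, 0.094]
ee_rot: [0.151, 1.57, 0.053]
wrist_force: [1.6, -0.9, 0.6]
width: 0.0119
```

drive_tool(commands=[[[0,0,-0.003,0],[0,0,0,0]]])

```text
time: 21.45
tool_pos: [0.5265, 0.1633, 0.0941]
ee_rot: [0.097, 1.569, -0.001]
wrist_force: [3.5, -0.1, -0.2]
width: 0.0121
```

drive_tool(commands=[[[0,0,-0.003,0],[0,0,0,0]]])

```text
time: 21.65
tool_pos: [0.5264, 0.1633, 0.0942]
ee_rot: [0.091, 1.567, -0.007]
wrist_force: [6.1, -0.3, -1.0]
width: 0.0118
```

drive_tool(commands=[[[0.006,0,0,0],[0.006,0,0,0],[0,0,0,0]]])

```text
time: 21.95
tool_pos: [0.5266, 0.1633, 0.094]
ee_rot: [0.127, 1.566, 0.028]
wrist_force: [2.3, -1.5, 9.0]
width: 0.0115
```

```bash
python3 snap.py 16 wrist scene; python3 meas.py 16
```

```text
22.05 [0.5266 0.1633 0.094 ] [ 2.44 -1.48  8.74] 0.011704442402126506
yaw of tool y 84.37509598305549 [ 4.9e-03  2.0e-04 -1.0e+00]
```

View pics/w16z.png

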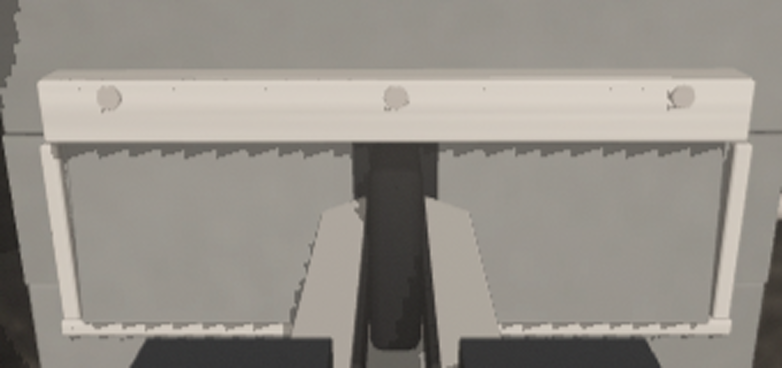

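```bash
cat > plane.py <<'E'
import sys
from h import *
yaw=np.radians(-5.75); ex=np.array([np.cos(yaw),np.sin(yaw)]);ey=np.array([-ex[1],ex[0]])
for n in sys.argv[1:]:
    s=dict(np.load(n+".npz"));P=cloud(s).reshape(-1,3);P=P[s["z_map"].ravel()>0]
    bx=P[:,:2]@ex-.502;by=P[:,:2]@ey-.2153
    m=(bx>-12)&(bx<31)&(abs(by)>35)&(abs(by)<80)&(P[:,2]>.06)&(P[:,2]<.11)
    A=np.c_[bx[m],by[m],np.ones(m.sum())];c,*_=np.linalg.lstsq(A,P[m,2],rcond=None)
    d=(abs(by)<100)&(bx<-45)&(bx>-65)&(abs(P[:,2]-.08)<.02)
    print(n,m.sum(),"slope x,y",c[:2].round(4),"top height at x=4",(c[2]+.004*c[0]).round(4),"deck",np.median(P[d,2]).round(4))
E
python3 plane.py wrist10 wrist11 wrist13 wrist14 wrist16 scene11 scene16
```

```text
wrist10 0 slope x,y [0. 0.] top height at x=4 0.0 deck nan
wrist11 0 slope x,y [0. 0.] top height at x=4 0.0 deck nan
wrist13 0 slope x,y [0. 0.] top height at x=4 0.0 deck nan
wrist14 0 slope x,y [0. 0.] top height at x=4 0.0 deck nan
wrist16 0 slope x,y [0. 0.] top height at x=4 0.0 deck nan
scene11 0 slope x,y [0. 0.] top height at x=4 0.0 deck nan
scene16 0 slope x,y [0. 0.] top height at x=4 0.0 deck nan
  return _methods._mean(a, axis=axis, dtype=dtype,
  ret = ret.dtype.type(ret / rcount)
```

Run:
```python
from h import *
for n in ["scene16","wrist16","scene0","wrist7","wrist10"]:
    s=dict(np.load(n+".npz")); z=s["z_map"]; print(n,z.shape,(z>0).mean(),np.percentile(z,[5,50,95]))
    P=cloud(s); print(P[180,320],P[230,250])
```

```text
scene16 (400, 640) 0.9961796875 [0.56441179 1.14051569 2.13730819]
[0.52173712 0.12402131 0.08928714] [ 0.61516453  0.74848672 -0.86102474]
wrist16 (400, 640) 0.99595703125 [0.072689   0.24474735 0.30314345]
[0.48639949 0.16585897 0.08183919] [0.51222367 0.12053543 0.08575849]
scene0 (400, 640) 0.99604296875 [0.55399634 1.15250671 2.15843749]
[0.57176956 0.17319775 0.01071325] [ 0.61319948  0.74496896 -0.85554541]
wrist7 (400, 640) 0.99612109375 [0.07271428 0.3818313  1.14086106]
[ 0.44040549 -0.25939708  0.03780227] [ 4.90260200e-01 -3.57219472e-01 -4.73394692e-04]
wrist10 (400, 640) 0.9958125 [0.07269328 0.25167409 0.30949108]
[0.498663   0.16579155 0.09317861] [0.52437008 0.12109962 0.09589652]
```

```bash
sed -i 's/-\.502;by/-.502;by/; s/^    m=/    bx=bx*1000;by=by*1000\n    m=/; s/\.004\*c\[0\]/4*c[0]/; s/c\[:2\].round(4)/(c[:2]*1000).round(4)/' plane.py; python3 plane.py wrist10 wrist11 wrist13 wrist14 wrist16 scene11 scene16
```

```text
wrist10 9979 slope x,y [ 0.0085 -0.001 ] top height at x=4 0.0955 deck 0.0802
wrist11 10012 slope x,y [ 0.08   -0.0007] top height at x=4 0.0866 deck 0.0802
wrist13 9847 slope x,y [ 0.0796 -0.0008] top height at x=4 0.0874 deck 0.0802
wrist14 9800 slope x,y [ 0.0795 -0.0007] top height at x=4 0.0875 deck 0.0802
wrist16 9769 slope x,y [ 0.0796 -0.0008] top height at x=4 0.0876 deck 0.0802
scene11 351 slope x,y [ 0.0874 -0.0007] top height at x=4 0.0858 deck 0.0795
scene16 330 slope x,y [0.078 0.   ] top height at x=4 0.087 deck 0.0796
```

Run:
```python
from h import *
s=dict(np.load("wrist16.npz"))
yaw=np.radians(-5.75); ex=np.array([np.cos(yaw),np.sin(yaw)]);ey=np.array([-ex[1],ex[0]])
im=s["pixels"][265:305,170:270,::-1];im2=s["pixels"][265:305,375:475,::-1]
cv2.imwrite("pics/w16far.png",cv2.resize(np.vstack([im,im2]),None,fx=7,fy=7,interpolation=cv2.INTER_NEAREST))
for u in (200,240,420,450):
  for v in range(284,300): pass
  col=s["pixels"][284:300,u].mean(1).astype(int); print(u,list(zip(range(284,300),col)))
def f(n,u,v,z):
    p=onplane(s,u,v,z)[:2]; print(n,((p@ex-.502)*1000).round(1),((p@ey-.2153)*1000).round(1))
for v in (288,289,290,291): f(v,230,v,.0895)
for v in (290,291,292,293,294,295): f(("c",v),230,v,.084)
P=cloud(s)
for v in range(284,302): print(v,P[v,230].round(4),P[v,440].round(4))
```

```text
200 [(284, np.int64(146)), (285, np.int64(147)), (286, np.int64(147)), (287, np.int64(147)), (288, np.int64(148)), (289, np.int64(150)), (290, np.int64(154)), (291, np.int64(190)), (292, np.int64(199)), (293, np.int64(197)), (294, np.int64(196)), (295, np.int64(165)), (296, np.int64(146)), (297, np.int64(147)), (298, np.int64(148)), (299, np.int64(147))]
240 [(284, np.int64(147)), (285, np.int64(147)), (286, np.int64(148)), (287, np.int64(148)), (288, np.int64(147)), (289, np.int64(150)), (290, np.int64(130)), (291, np.int64(132)), (292, np.int64(137)), (293, np.int64(184)), (294, np.int64(195)), (295, np.int64(152)), (296, np.int64(92)), (297, np.int64(61)), (298, np.int64(55)), (299, np.int64(56))]
420 [(284, np.int64(147)), (285, np.int64(147)), (286, np.int64(146)), (287, np.int64(146)), (288, np.int64(147)), (289, np.int64(148)), (290, np.int64(126)), (291, np.int64(180)), (292, np.int64(197)), (293, np.int64(195)), (294, np.int64(193)), (295, np.int64(158)), (296, np.int64(112)), (297, np.int64(73)), (298, np.int64(54)), (299, np.int64(55))]
450 [(284, np.int64(146)), (285, np.
[... 712 characters left out ...]

288 [0.5483 0.1027 0.0893] [0.5605 0.2338 0.0906]
289 [0.5484 0.103  0.0904] [0.5616 0.234  0.09  ]
290 [0.5498 0.1024 0.0892] [0.5663 0.2361 0.0839]
291 [0.5528 0.1008 0.0852] [0.5675 0.2364 0.0831]
292 [0.5535 0.1007 0.0853] [0.567  0.2358 0.085 ]
293 [0.5555 0.0997 0.0831] [0.5685 0.2362 0.0838]
294 [0.5551 0.1003 0.085 ] [0.5696 0.2363 0.0833]
295 [0.5564 0.0998 0.084 ] [0.5728 0.2376 0.0797]
296 [0.49   0.1421 0.1964] [0.5732 0.2374 0.0802]
297 [0.4902 0.1421 0.1965] [0.5739 0.2374 0.0802]
298 [0.4898 0.1425 0.1978] [0.5747 0.2374 0.0802]
299 [0.4899 0.1426 0.1981] [0.5758 0.2376 0.0797]
300 [0.4898 0.1428 0.1988] [0.5758 0.2372 0.0809]
301 [0.4897 0.143  0.1994] [0.5772 0.2375 0.0799]
```

View pics/w16far.png

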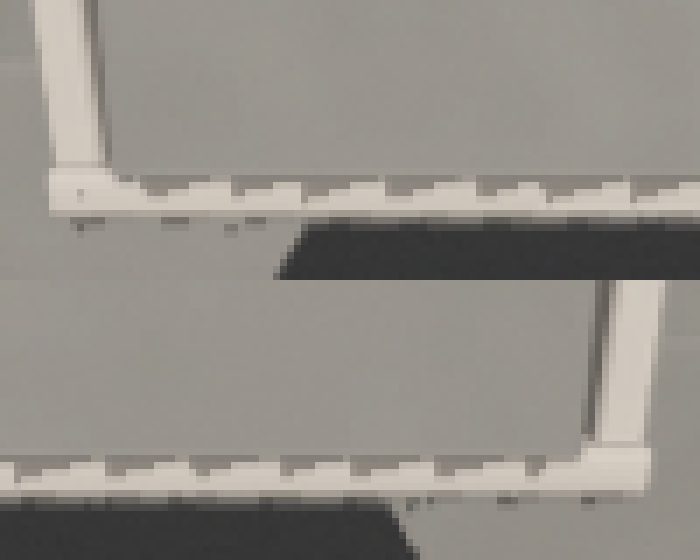

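The far edge is at box x ≈ 34.5 mm and the curb's inner face at about 36.5 mm, so the edge has cleared it. Only the grip still holds the tilt. I'll unload and let go.

drive_tool(commands=[[[-0.012,0,0.004,0],[0,0,0.003,0],[0,0,0,0]]])

```text
time: 22.35
tool_pos: [0.5265, 0.1633, 0.0939]
ee_rot: [3.04, 1.57, 2.942]
wrist_force: [2.4, -0.3, 2.1]
width: 0.0118
```

drive_tool(commands=[[[0,0,0,0],[0,0,0,0],[0,0,0,0],[0,0,0,0],[0,0,0,0]]], grip=0.4)

```text
time: 22.85
tool_pos: [0.5263, 0.1633, 0.0937]
ee_rot: [-3.139, 1.57, 3.046]
wrist_force: [-0.2, 1.0, -0.3]
width: 0.0376
```

```bash
python3 snap.py 17 wrist scene; python3 meas.py 17; python3 plane.py wrist17 scene17
```

```text
22.95 [0.5265 0.1633 0.0939] [ 0.55 -1.   -0.16] 0.03753231435462492
yaw of tool y 84.39148096432955 [-3.e-04  1.e-04 -1.e+00]
wrist17 8552 slope x,y [-0.0006 -0.001 ] top height at x=4 0.0852 deck 0.0802
scene17 294 slope x,y [ 0.0128 -0.0002] top height at x=4 0.0845 deck 0.0797
```

View pics/w17z.png

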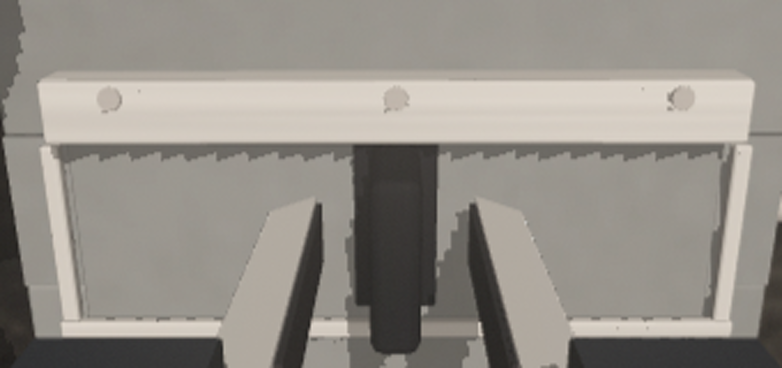

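The plate dropped flat: its slope is about 0 and its top is 5 mm above the deck, inside the curbs. I'll open the gripper fully and retreat straight up.

drive_tool(commands=[[[-0.03,0,0,0],[-0.06,0,0,0],[-0.1,0,0,0],[-0.1,0,0,0],[-0.1,0,0,0],[-0.1,0,0,0],[0,0,0,0],[0,0,0,0],[0,0,0,0]]])

```text
time: 23.85
tool_pos: [0.5259, 0.1631, 0.2151]
ee_rot: [-2.87, 1.568, -2.968]
wrist_force: [-0.1, 0.4, 0.4]
width: 0.0377
```

```bash
python3 snap.py 18 wrist scene top; python3 plane.py wrist18 scene18
python3 - <<'E'
from h import *
im=cv2.imread("pics/wrist18.png")[115:275,195:450]
cv2.imwrite("pics/w18z.png",cv2.resize(im,None,fx=3.1,fy=3.1,interpolation=cv2.INTER_CUBIC))
E
```

```text
24.0 [0.5259 0.1631 0.2147] [ 0.39  0.38 -0.81] 0.03720615159971523
yaw of tool y 84.38927267936411 [-3.e-03 -5.e-04 -1.e+00]
wrist18 3919 slope x,y [ 0.0008 -0.0009] top height at x=4 0.0852 deck 0.0802
scene18 335 slope x,y [0.007  0.0018] top height at x=4 0.0848 deck 0.0797
```

View pics/w18z.png

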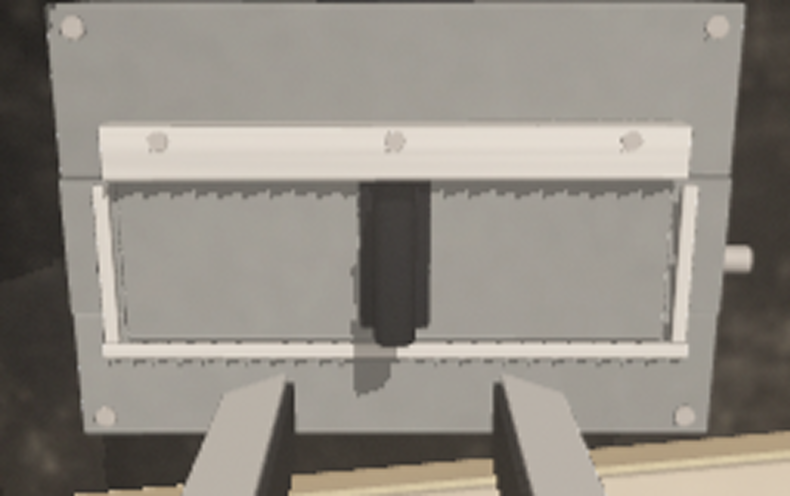

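View pics/scene18.png

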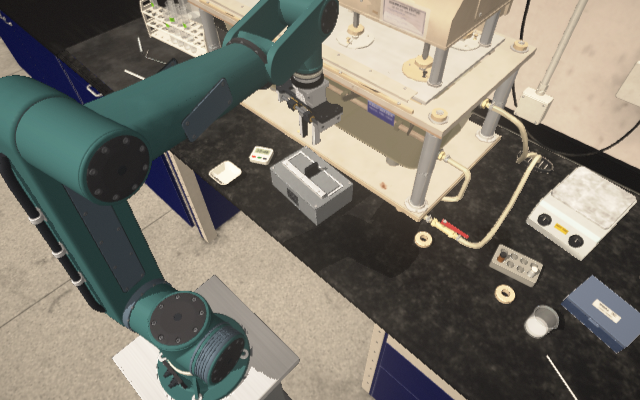

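The plate lies flat inside the curbs with its near edge under the lip and the fin at (395,265) of the crop. The timer, boat and collar have not moved. I'll do one last numeric check of position and hand the job in.

Run:
```python
from h import *
from bench import robot
s=dict(np.load("wrist18.npz"))
yaw=np.radians(-5.75); ex=np.array([np.cos(yaw),np.sin(yaw)]);ey=np.array([-ex[1],ex[0]])
def f(n,zx,zy,z):
    p=onplane(s,195+(zx+.5)/3.1-.5,115+(zy+.5)/3.1-.5,z)[:2]; print(n,((p@ex-.502)*1000).round(1),((p@ey-.2153)*1000).round(1))
f("plate far L",127,338,.085);f("plate far R",664,338,.085)
f("lip",103,180,.093);f("lip",690,179,.093);f("curb far",104,344,.084);f("curb far",688,344,.084)
print(robot.get_obs()["wrist_force"]); robot.close_job()
```

```text
plate far L 34.6 -86.6
plate far R 34.2 86.0
lip -18.5 -88.1
lip -19.1 87.7
curb far 37.0 -94.5
curb far 36.6 94.1
[ 0.38581478  0.37814915 -0.80675166]
the job is handed in; nothing more can be done
```

I pushed the crank to its clockwise stop and closed the window with the cover plate. I handed the job in at about 24 s with nothing touching the robot; no verdict is reported, so I can't confirm the result.

- **Crank:** It moved with about 4 N until it stopped firmly. Another 4 mm of commanded travel moved the tool only 0.4 mm while the force rose to about 11 N, well under the 40 N limit. After I backed off, the camera showed the pin at a bearing of about -0.48 rad, close to the -0.5 rad expected at the stop. I couldn't see it again once the plate was on.
- **Cover:** I rested its far edge on the far curb, let the near edge drop, gripped again and slid it under the lip. At first it would not go down, giving 7–9 N of resistance, because the far edge was still on the curb and then because my grip held the tilt. It fell flat when I let go.
- **Last cover checks:**
  - **Tilt:** below 0.01 rad in both cameras.
  - **Height:** the top is 5 mm above the deck, so the underside rests on it.
  - **Position:** the far edge is at box x ≈ 34.4 mm, so the plate's centre is about 3.4 mm past the box centre in x and within 0.5 mm in y.
  - **Alignment:** it lines up with the lip within about 0.01 rad.
- **Bystanders:** The timer, boat and collar look unmoved in the last picture; I did not measure them.

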